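Hold the clip open over the scoop's hook

TASK

The pink scoop hangs by its hooked tab on the front rim of the steel dish rack. First swing the yellow drying arm over the rack all the way round to the robot's right, out of the way, and leave it there; then squeeze the orange spring clip by its two handles, lift it off its green parking strip and hold its jaws wide open astride the scoop's hook and the rim, centred on the tab, one jaw tip in front and one behind, both a good centimetre below the rim's top, touching neither scoop nor rack. Finish while holding it like that, gaping, with the scoop still hanging, and do not disturb the other things.

Things in the scene. Friction and masses are not known exactly. Their poses are not given: they have to be found in the camera images.
- rack: Slotted steel dish rack fixed to the ledge, 220 (x) by 400 (y) by 130 mm high; origin under its centre. Front rim: upright 3 mm plate along y at its x = -110 mm, top at 130 mm. Two 180 mm plastic plates stand in its left part (its y = +115, +160), tops 198 mm above the ledge; a mug in its right part. A 16 mm thick post carries the drying arm at its x = +122, y = -20 mm.
- drying_arm (a joint): Hinge of the drying arm, a level yellow rod 12 mm thick, vertical axis at rod_pivot. 0: rod points along the rack's -x, over the rim to the robot; grows as its free end swings to the robot's right (counter-clockwise from above); stops at -0.3 and 1.25 rad, starts within -0.25 to 0.25. Moves under about 1 N at the free end and stays where left.
- rod_pivot (a point): Drying arm's pivot, on the rod's centre line, 250 mm above the ledge.
- rod_tip (a point): Centre of the 22 mm blue ball at the drying arm's free end, 275 mm from the pivot, 250 mm above the ledge.
- scoop: Pink scoop, 45 g, hung loosely on the rack's front rim. Origin: rim's top edge, middle of its hook; x level into the rack, y along the rim, z up. Hook 30 mm wide (y), 9.5 mm thick over all (x -4.75 to 4.75), 2.5 mm above the rim; rear lip 14 mm deep; in front a 2.5 mm tab runs down 60 mm to an open square bowl, 72 mm wide, 60 to 110 mm below the origin, reaching 75 mm forward.
- clip: Orange spring clip (its +y half; the other is hinged to it), 70 g in all, 105 mm tall, upright, handles up. Origin: middle of the steel pivot, 50 mm above the jaw tips, 56 mm above the ledge at the start. x along the pivot, y across (squeezed and opens along it), z up. 24 mm wide (x). Handles: flat bars 6 to 55 mm above the pivot, at rest splayed: 48 mm over all at 38 mm up, 57 mm at the top.
- clip_jaw (a joint): Spread of the clip, rad: 0 at rest (jaws 5 mm apart), 0.5 at its stop (tips about 30 mm apart). A spring closes it: at 38 mm above the pivot each handle needs 5 N to begin, 12 N at the stop. At the stop the handles' outsides are parallel, 30 mm apart, and a firm grip (20 to 40 N) holds the clip rigidly. Squeezed evenly, each half turns by half this angle.
- tip_a (a point): Inner edge of the tip of the jaw on the clip's +y side; jaws are 6 mm thick.
- tip_b (a point): Inner edge of the tip of the other jaw (clip's -y side).
- clip_park: Green parking strip fixed to the ledge: base 70 (x) by 90 (y) by 6 mm with an upright blade 3 mm thick (y), 50 mm long (x), top at 34 mm, standing between the clip's jaws; origin under its centre. The clip stands on the base, its y along the strip's y.
- mug: White enamel mug, 84 mm across, 85 mm tall, standing in the rack's right part (top 101 mm above the ledge); origin under its centre. Leave alone.
- brush: Blue dish brush lying on its side on the ledge, right of the rack. Leave alone.
- soap_bottle: Green bottle, 60 mm across, 190 mm tall, at the back left; origin under its centre. Leave alone.
- jar: Closed glass jar, 76 mm across, 110 mm tall, at the back left; origin under its centre. Leave alone.
- plate_a: Green plastic plate, 180 mm, standing in the rack; origin at its centre. Leave alone.
- plate_b: Yellow plastic plate, 180 mm, standing in the rack; origin at its centre. Leave alone.
Not all that is in view belongs to the job. What is meant by the clip is not blue, and is the smaller of those in its own colour.

How it is judged:
By the outcome, as a careful person would: the job done as asked, in the order asked, and still so for the second after the job is handed in, while the arm keeps its last pose, push and grip.
It also fails if it takes over 61 s, if anything falls off the work surface, if the arm or the gripper's body presses on something with over 40 N, if the wrist force passes 120 N, or if a joint passes its speed limit or range.

ROBOT

A 6-joint arm with a two-finger parallel gripper is mounted at the origin on the work surface. World frame = base frame: x ahead of the robot, y to its left, z up, the work surface at z = 0. Lengths are in mm, angles in rad, forces in N, time in s.
With the tool pointing down it reaches from about 350 to 725 mm from the base axis. Payload 6 kg.
Tool frame: the origin (TCP) lies between the finger pads; the fingertips stand 8 mm ahead of it and the grasp point (between the pads) lies 11 mm behind it (tip_reach is the distance from the TCP to the fingertips, in mm); z points along the fingers, y is the line along which they close (so a half turn about z gives the same grasp; the last joint's range is limited). The gripper opens to 85 mm and grips with 20 to 120 N. Pads are 22 mm wide; open, the fingers measure 114 mm over their backs; the gripper's body (76 mm by 85 mm) begins 54 mm behind the grasp point. The pads swing forward as they close: fully open they stand 13 mm farther back than shut.
Start: joints at [1.625, 0.04, 0.085, 0, -1.615, -0.334], TCP at [165.672, 576.652, 239.261] pointing down, gripper open.
Joint ranges: [-2.56, 2.56], [-1.29, 2.01], [-1.08, 1.49], [-3.29, 1.98], [-2.81, -0.18], [-2.99, 2.99]. Speed limits (rad/s): [2.57, 2.57, 3.01, 3.14, 3.14, 3.14].

INTERFACE

Orientations are given as a unit quaternion [x, y, z, w].
In Python, from rig import get_state, get_image, hand_in, tip_reach gives the robot as it stands.
- The arm moves only by the shell command python3 -m handwheel 'ROWS'. ROWS is JSON, a list of rows, each a list of 5 numbers: the shift along the tool's x, y, z in mm, then the turn about the tool's z in degrees, then the opening, from 0 (shut) to 1 (fully open). In form: [[tx, ty, tz, turn, hand], ...]. A call has 1 to 20 rows; each row is the pose to reach, as a shift and turn from the pose commanded when the call began, along the tool's axes at that moment; what a row does not reach only later rows make up. A row lasts 1/12 s, in which the tool goes at most 41.7 mm and 7.16 degrees, less where a joint would pass 70% of its speed; a pose out of reach is approached as far as the arm can. A call with a gripper value outside its range is refused whole. The fingers move at their own pace and stop on an object; the grip force is fixed at half the most. Time passes only in rows, so rows that repeat a pose let the fingers close. It gives the time, the measured TCP pose, the force, the opening and the grip force at its end, in the units of the state.
- get_state(): the state, without advancing time (a new reading comes with each control period).
- get_image(name): name is "scene" or "side" or "wrist"; returns a dict with "color" (400x640x3 uint8, red, green, blue), "intrinsics" (3x3 intrinsics, pixels), "R" (3x3) and "t" (3): a world point X has camera coordinates R X + t; the wrist camera has in their place "tool_from_camera" (4x4, takes a point from camera to tool coordinates, whose origin is the TCP and whose axes are the flange's). Camera axes: x right, y down, z forward; pixel columns grow to the right and rows downward; lengths in mm; the calibration is good to about 2 mm. The wrist camera is an equidistant fisheye: a pixel r from the principal point sees the ray r / f radians off the axis. A picture is of the moment at which its call begins: read the wrist's pose just before it. There is no depth.
- hand_in(): hands the job in; it is judged then, once.
The state is a dict: "clock": time; "joint_positions": joint angles; "dq": joint speeds; "joint_efforts": joint torques, N m; "ee_pos": TCP position; "tool_rot": TCP orientation; "wrist_force": force on the tool from outside, world axes, zero at the start; "ft_torque": the same for the moment, N m; "grip_width": opening from 0.0 (shut) to 1.0 (fully open); "finger_force": force on a finger pad.
Only numpy, scipy, OpenCV 4.12 (cv2) and the standard library are available. Lean on these libraries where they do the work, as an engineer would, in place of code of your own. Each camera call takes 0.05 s, during which the arm holds its last target. There are 200 camera calls.

## Working session

There is one attempt and no reset: what is moved stays moved. The work goes in short steps, Python scripts to look and compute and a shell command to move; the robot and the scene stay as the last step left them, time stands still between calls to the robot, and variables do not carry over. Pictures are saved under pics/ and viewed, at most 10 in all, crops included, and the job is handed in when it is done.

```bash
mkdir -p pics; cat > h.py <<'E'
import numpy as np, cv2
from rig import get_state, get_image
from scipy.spatial.transform import Rotation as Ro
def ray(im,u,v):
    K=np.array(im["intrinsics"]);R=np.array(im["R"]);t=np.array(im["t"])
    d=R.T@np.linalg.solve(K,[u,v,1]);return -R.T@t,d/np.linalg.norm(d)
def onz(im,u,v,z):
    o,d=ray(im,u,v);return o+d*(z-o[2])/d[2]
def tri(a,b):
    (o1,d1),(o2,d2)=a,b
    s=np.linalg.lstsq(np.c_[d1,-d2],o2-o1,rcond=None)[0]
    p,q=o1+s[0]*d1,o2+s[1]*d2
    return (p+q)/2,np.linalg.norm(p-q)
def proj(im,X):
    c=np.array(im["R"])@X+np.array(im["t"]);p=np.array(im["intrinsics"])@c;return p[:2]/p[2]
def wray(im,st,u,v):
    K=np.array(im["intrinsics"]);x=np.array([(u-K[0,2]),(v-K[1,2])]);r=np.hypot(*x);th=r/K[0,0]
    d=np.r_[np.sin(th)*x/max(r,1e-9),np.cos(th)];T=np.array(im["tool_from_camera"])
    Rw=Ro.from_quat(st["tool_rot"]).as_matrix()
    return Rw@T[:3,3]+np.array(st["ee_pos"]),Rw@T[:3,:3]@d
def save(im,n,crop=None,s=1):
    c=im["color"][:,:,::-1]
    if crop: c=c[crop[1]:crop[3],crop[0]:crop[2]]
    cv2.imwrite("pics/"+n,cv2.resize(c,None,fx=s,fy=s,interpolation=cv2.INTER_CUBIC))
E
python3 - <<'E'
from h import *
import pickle
st=get_state();print(st)
ims={n:get_image(n) for n in("scene","side","wrist")}
pickle.dump((st,ims),open("i0.pkl","wb"))
save(ims["scene"],"a.png",None,1.25);save(ims["side"],"b.png",None,1.25)
for n in("scene","side"):print(n,ray(ims[n],320,200))
E
```

```text
{'clock': 0.0, 'joint_positions': array([ 1.62470511e+00,  4.08289524e-02,  8.37727052e-02, -4.92791553e-04,
       -1.61549130e+00, -3.33688450e-01]), 'dq': array([-3.00009705e-04,  5.31071444e-04,  1.09157596e-03,  1.48070066e-04,
        3.28954604e-05, -1.32885642e-03]), 'joint_efforts': array([-1.27025587e-04, -3.68193948e+01,  3.47420275e+01,  6.93246827e+00,
       -5.36653533e-03,  3.30350126e-06]), 'ee_pos': array([165.51667191, 576.38125199, 238.24245321]), 'tool_rot': array([ 9.90232458e-01, -1.39423280e-01, -7.29195065e-05,  9.06624602e-04]), 'wrist_force': array([-0.44794586,  0.1935897 , -0.61729357]), 'ft_torque': array([ 0.00467081, -0.02131596,  0.00468115]), 'finger_force': 0.0, 'grip_width': 1.0061071605407923}
scene (array([1157.94499084,   73.93687534,  971.94732481]), array([-0.61690677, -0.07296322, -0.78364687]))
side (array([444.04123163, 788.92492466, 794.73858071]), array([ 0.10461715, -0.78198458, -0.61445535]))
```

View pics/a.png

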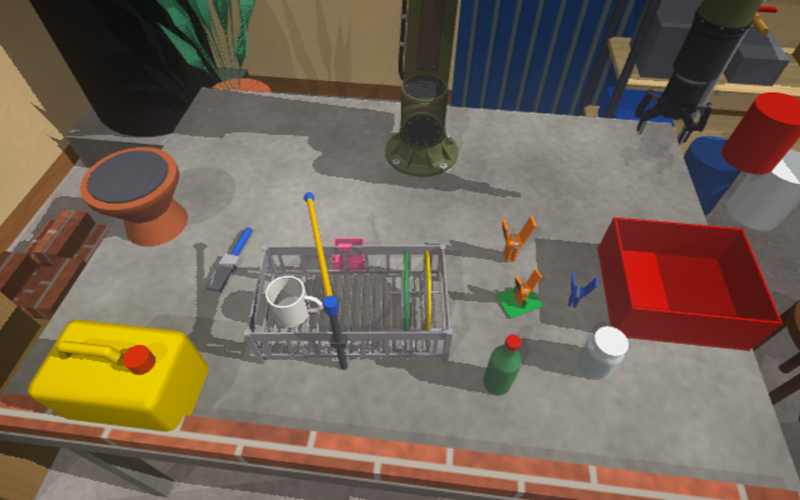

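View pics/b.png

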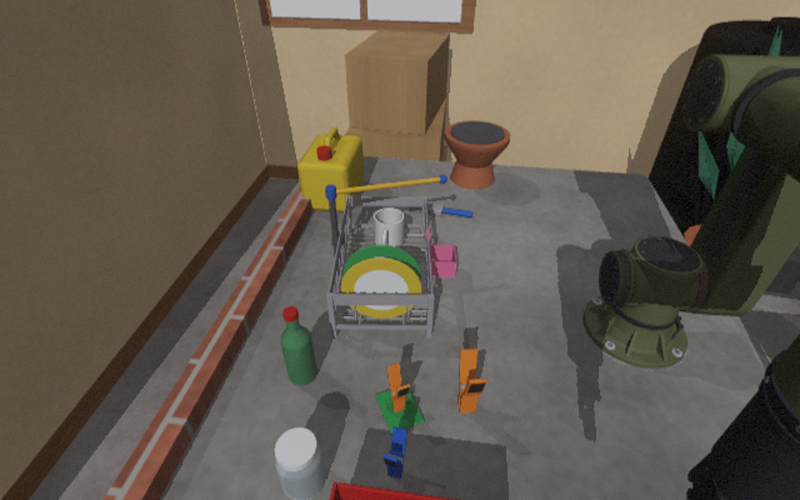

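Scene view (800 px wide): blue ball at (309,197), pivot about (331,305), scoop at (349,253). There are two orange clips: a larger one standing free at (517,238), and a smaller one on the green strip at (527,288). The blue one is at (582,290). The one on the green strip fits: orange, smaller and on its parking strip. I'll confirm it enlarged and measure.

```bash
python3 - <<'E'
from h import *
import pickle
st,ims=pickle.load(open("i0.pkl","rb"))
def blobs(im,lo,hi,amin=15):
    h=cv2.cvtColor(im["color"],cv2.COLOR_RGB2HSV);m=cv2.inRange(h,lo,hi)
    n,l,s,c=cv2.connectedComponentsWithStats(m)
    return [(c[i].round(1).tolist(),s[i].tolist()) for i in range(1,n) if s[i][4]>=amin]
for n in("scene","side"):
    im=ims[n]
    print(n)
    for k,lo,hi in [("pink",(155,80,80),(175,255,255)),("orange",(7,190,150),(16,255,255)),("blue",(105,170,60),(122,255,255)),("green",(55,120,40),(75,255,255)),("yellow",(20,170,120),(28,255,255))]:
        print(k,blobs(im,lo,hi))
a=cv2.resize(ims["scene"]["color"][160:260,370:500,::-1],None,fx=4,fy=4,interpolation=cv2.INTER_CUBIC)[:, :520]
b=cv2.resize(ims["side"]["color"][270:390,300:400,::-1],None,fx=2.7,fy=2.7,interpolation=cv2.INTER_CUBIC)
c=cv2.resize(ims["scene"]["color"][180:230,190:370,::-1],None,fx=4,fy=4,interpolation=cv2.INTER_CUBIC)
W=np.zeros((600,800,3),np.uint8);W[:400,:520]=a;W[:b.shape[0],525:525+b.shape[1]]=b;W[400:600,:720]=c
cv2.imwrite("pics/c.png",W)
E
```

```text
scene
pink [([277.8, 194.2], [267, 190, 25, 12, 206]), ([270.0, 209.6], [265, 204, 11, 12, 109]), ([284.2, 209.2], [277, 204, 15, 12, 162])]
orange [([424.6, 181.7], [419, 173, 10, 21, 30]), ([406.2, 188.1], [402, 176, 9, 22, 56]), ([414.7, 191.0], [412, 187, 6, 10, 35]), ([407.8, 203.4], [406, 199, 4, 10, 16]), ([425.5, 225.7], [419, 216, 15, 18, 50]), ([417.9, 233.1], [417, 229, 3, 8, 18]), ([116.4, 291.2], [105, 277, 19, 22, 118]), ([100.1, 288.4], [98, 280, 8, 14, 22])]
blue [([373.2, 14.0], [368, 0, 11, 35, 173]), ([387.5, 16.9], [381, 0, 15, 47, 385]), ([402.9, 22.5], [395, 0, 18, 50, 527]), ([419.4, 22.5], [410, 0, 21, 49, 529]), ([435.8, 24.4], [425, 0, 23, 53, 571]), ([452.7, 24.3], [442, 0, 24, 55, 561]), ([469.9, 24.0], [457, 0, 27, 53, 550]), ([484.1, 20.5], [475, 0, 18, 45, 102]), ([504.6, 17.8], [498, 2, 13, 27, 137]), ([487.6, 72.8], [484, 69, 8, 10, 46]), ([503.1, 82.9], [492, 72, 25, 24, 373]), ([520.5, 83.9], [516, 81, 10, 7, 31]), ([528.8, 94.9], [520, 92, 18, 6, 55]), ([569.8, 109.9], [562, 109, 17, 3, 28]), ([247.1, 155.9], [244, 154, 7, 5, 21]), ([193.2, 192.7],
[... 628 characters left out ...]
.2, 208.4], [344, 195, 22, 27, 526])]
orange [([373.5, 290.8], [368, 280, 14, 27, 209]), ([315.5, 301.2], [311, 291, 10, 21, 144]), ([380.8, 304.7], [375, 303, 14, 4, 26]), ([374.7, 322.0], [368, 315, 16, 15, 154]), ([319.0, 323.0], [315, 318, 9, 11, 67])]
blue [([354.3, 143.0], [353, 141, 4, 5, 18]), ([264.0, 153.3], [261, 149, 7, 11, 56]), ([366.4, 169.7], [355, 167, 23, 6, 77]), ([318.6, 352.7], [312, 342, 13, 24, 208]), ([314.9, 372.4], [307, 364, 15, 18, 90])]
green [([304.8, 204.4], [275, 197, 61, 22, 493]), ([319.2, 329.2], [301, 312, 38, 35, 613])]
yellow [([266.5, 137.3], [238, 102, 114, 67, 1974]), ([303.8, 218.5], [273, 207, 64, 28, 691]), ([304.8, 249.4], [286, 245, 39, 9, 197])]
```

View pics/c.png

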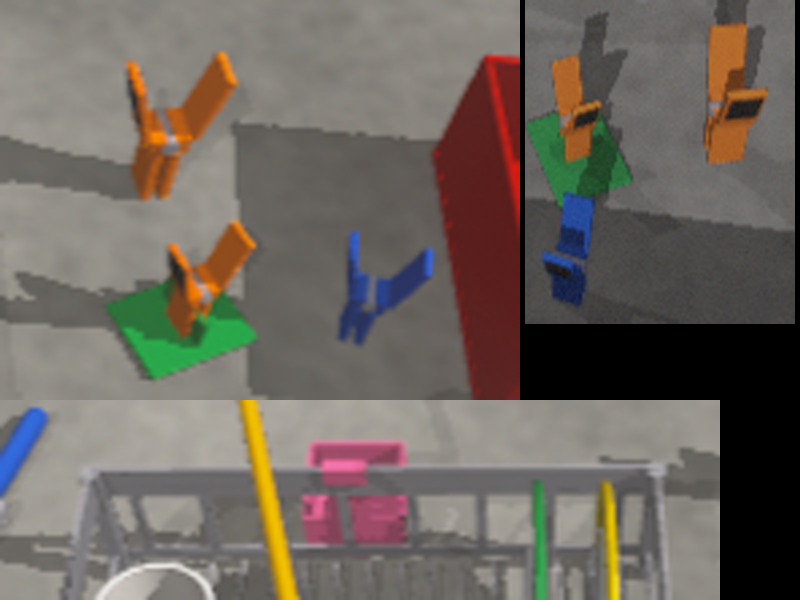

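The crop confirms it: of the two orange clips, the smaller stands on the green strip. Strip corners in the crop are at (107,307), (152,380) and (257,338). The hook on the rim is at (345,467).

```bash
python3 - <<'E'
from h import *
import pickle
np.set_printoptions(precision=1,suppress=True)
st,ims=pickle.load(open("i0.pkl","rb"));S,D=ims["scene"],ims["side"]
print("tip",onz(S,247.1,156,250),onz(D,354.3,143,250),tri(ray(S,247.1,156),ray(D,354.3,143)))
print("piv",onz(S,264.8,241,250),onz(D,264,152,250))
f=lambda u,v:(370+u/4,160+v/4); g=lambda u,v:(300+(u-525)/2.7,270+v/2.7)
L,N,R=[onz(S,*f(*p),6) for p in((107,307),(152,380),(257,338))]
print("strip scene",L,N,R,(L+R)/2,"edges",np.linalg.norm(N-L),np.linalg.norm(R-N),np.degrees(np.arctan2(*(N-L)[1::-1])),np.degrees(np.arctan2(*(R-N)[1::-1])))
for n,im,lo in(("S",S,1),("D",D,1)):
    h=cv2.cvtColor(im["color"],cv2.COLOR_RGB2HSV);m=cv2.inRange(h,(50,100,40),(80,255,255))
    m[:, :300 if n=="D" else 395]=0; m[:, 440:]=0
    m[:225 if n=="S" else 300]=0;m[260 if n=="S" else 400:]=0
    ys,xs=np.nonzero(m);P=np.array([onz(im,x,y,6)[:2] for x,y in zip(xs,ys)],np.float32)
    print(n,cv2.minAreaRect(P))
hgt=130
A,B,H=onz(S,211.2,197.5,130),onz(S,355,196.7,130),onz(S,276.2,196,131)
print("rim",A,B,H,np.linalg.norm(B-A),np.degrees(np.arctan2(*(B-A)[1::-1])))
q=proj(S,np.array([*H[:2],131]));print("hook in side",proj(D,H))
# orange clip tops
print("clip handle top", onz(S,*f(178,246),105),onz(S,*f(243,230),105), onz(D,*g(566,60),105), onz(D,*g(588,107),105))
print("big clip", onz(S,*f(133,65),125),onz(S,*f(228,62),125),onz(S,*f(150,195),0),onz(D,*g(724,160),0))
E
```

```text
tip [ 466.2 -201.6  250. ] [ 471.1 -201.3  250. ] (array([ 470.2, -199.7,  252.2]), np.float64(2.950874767786423))
piv [ 719.5 -100.7  250. ] [ 731.6 -109.4  250. ]
strip scene [508.8 228.8   6. ] [568.1 261.1   6. ] [522.8 338.8   6. ] [515.8 283.8   6. ] edges 67.44269414463062 89.8978727658522 28.587498982159993 120.25176607061196
S ((514.4326782226562, 281.99847412109375), (69.86009979248047, 89.86138916015625), 29.721349716186523)
D ((512.8897705078125, 282.23492431640625), (69.15324401855469, 90.73588562011719), 29.149415969848633)
rim [ 523.5 -308.9  130. ] [471.3  92.1 130. ] [ 496.7 -128.6  131. ] 404.4156081445763 97.41372952892546
hook in side [342.3 187.5]
clip handle top [518.9 261.8 105. ] [499.6 307.2 105. ] [525.1 260.1 105. ] [500.1 304.7 105. ]
big clip [372.  229.1 125. ] [360.3 299.2 125. ] [394.1 263.9   0. ] [379.2 269.6   0. ]
```

```bash
python3 -c "
from rig import tip_reach
print(tip_reach() if callable(tip_reach) else tip_reach)"
R='[489,584,10,94,1]'
python3 -m handwheel '[[489,584,0,94,1],[489,584,0,94,1],[489,584,0,94,1],[489,584,0,94,1],[489,584,0,94,1],[489,584,0,94,1],[489,584,0,94,1],[489,584,0,94,1],[489,584,0,94,1],[489,584,0,94,1],[489,584,0,94,1],[489,584,0,94,1],[489,584,0,94,1],[489,584,0,94,1],[489,584,0,94,1],[489,584,0,94,1],[489,584,13,94,1],[489,584,13,94,1],[489,584,13,94,1],[489,584,13,94,1]]'
python3 -c "
from h import *
s=get_state();print(s['ee_pos'],s['tool_rot'],s['joint_positions'],Ro.from_quat(s['tool_rot']).as_matrix().round(3))"
```

```text
8.0
clock: 1.82
ee_pos: [474.3, -122.5, 224.4]
tool_rot: [-0.571, 0.821, 0.001, -0.002]
wrist_force: [-0.8, -0.2, 0.1]
grip_width: 1.002
finger_force: 0.0
[ 474.27024032 -122.51161034  224.3954652 ] [-0.57137972  0.82068357  0.00084962 -0.0017228 ] [ 1.59956288e-01 -2.55180625e-01 -2.14636080e-01 -3.81874464e-05
 -1.61518250e+00 -5.14379569e-01] [[-0.347 -0.938 -0.004]
 [-0.938  0.347 -0.001]
 [ 0.002  0.003 -1.   ]]
```

```bash
python3 -m handwheel '[[11,-10,0,0,1],[23,-19,0,0,1],[30,-34,0,0,1],[37,-48,0,0,1],[44,-62,0,0,1],[51,-77,0,0,1],[58,-91,0,0,1],[64,-105,0,0,1],[65,-118,0,0,1],[66,-131,0,0,1],[66,-144,0,0,1],[66,-157,0,0,1],[66,-168,0,0,1],[66,-168,0,0,1]]'
python3 - <<'E'
from h import *
im=get_image("scene");D=get_image("side")
def b(im,lo,hi,a=10):
    m=cv2.inRange(cv2.cvtColor(im["color"],cv2.COLOR_RGB2HSV),lo,hi);n,l,s,c=cv2.connectedComponentsWithStats(m);return [(c[i].round(1).tolist(),s[i].tolist()) for i in range(1,n) if s[i][4]>a]
print(b(im,(20,170,120),(28,255,255)),[x for x in b(im,(105,150,60),(122,255,255)) if x[0][1]>150])
save(im,"d.png",(100,80,420,320),2.4)
E
```

```text
clock: 2.98
ee_pos: [610.5, -238.6, 225.2]
tool_rot: [-0.574, 0.819, 0.001, -0.001]
wrist_force: [0.2, 0.2, -0.6]
grip_width: 0.999
finger_force: 0.0
[([607.5, 17.3], [603, 11, 11, 13, 53]), ([213.7, 221.6], [168, 201, 90, 42, 432]), ([342.4, 229.8], [340, 201, 5, 63, 160]), ([95.6, 300.8], [22, 256, 144, 89, 9038])] [([194.4, 187.2], [192, 184, 5, 7, 16]), ([164.5, 199.8], [162, 197, 6, 7, 33]), ([187.3, 201.0], [185, 198, 5, 6, 20]), ([458.2, 221.5], [457, 218, 3, 9, 13]), ([476.5, 225.2], [476, 222, 2, 7, 13]), ([459.1, 231.2], [458, 228, 4, 8, 23]), ([465.5, 232.8], [464, 230, 4, 7, 24]), ([264.6, 243.4], [259, 237, 12, 15, 136])]
```

View pics/d.png

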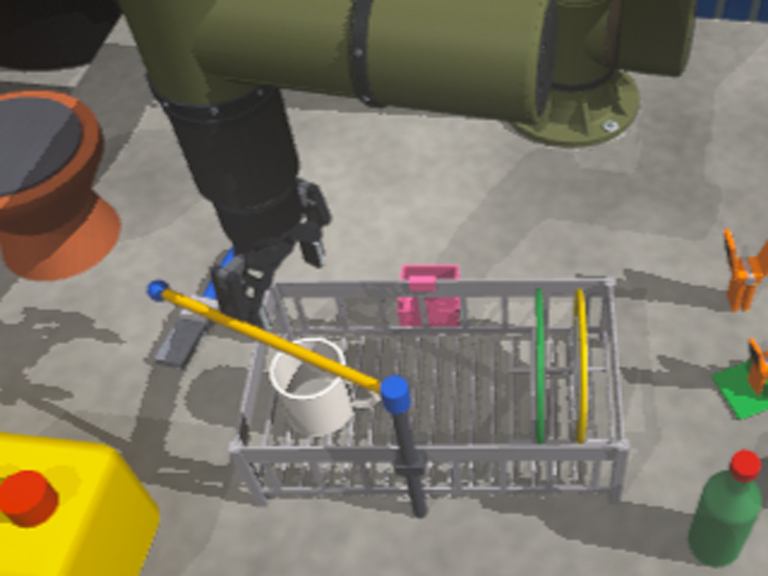

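Scene crop: the rod has swung toward the robot's right, with the ball at crop (157,290) and the finger against it. The scoop still hangs and nothing else is disturbed. I'll push on gently to the stop.

```bash
cat > rod.py <<'E'
from h import *
im=get_image("scene")
m=cv2.inRange(cv2.cvtColor(im["color"],cv2.COLOR_RGB2HSV),(105,150,60),(122,255,255));m[:150]=0;m[:,:130]=0;m[:,300:]=0
n,l,s,c=cv2.connectedComponentsWithStats(m)
for i in range(1,n):
    if s[i][4]>10:
        p=onz(im,*c[i],250);print(c[i].round(1),p.round(1),"dir",(np.degrees(np.arctan2(p[1]+101,p[0]-727))%360).round(1))
E
python3 -m handwheel '[[0,-8,0,0,1],[0,-16,0,0,1],[0,-22,0,0,1],[0,-22,0,0,1]]'; python3 rod.py
```

```text
clock: 3.42
ee_pos: [631.1, -246.9, 225.9]
tool_rot: [-0.573, 0.819, 0.0, -0.0]
wrist_force: [0.0, -0.3, 0.0]
grip_width: 1.001
finger_force: 0.0
[155.1 210.8] [ 668.9 -372.9  250. ] dir 257.9
[264.7 243.4] [725.7 -99.6 250. ] dir 133.4
```

```bash
python3 -m handwheel '[[0,-2,0,0,1],[0,-4,0,0,1],[0,-4,0,0,1]]'; python3 -m handwheel '[[0,-2,0,0,1],[0,-2,0,0,1]]'; python3 rod.py
```

```text
clock: 3.72
ee_pos: [634.2, -248.2, 226.3]
tool_rot: [-0.573, 0.819, -0.0, -0.0]
wrist_force: [-0.3, 0.3, 0.1]
grip_width: 1.0
finger_force: 0.1
clock: 3.88
ee_pos: [634.9, -248.5, 226.4]
tool_rot: [-0.573, 0.819, 0.001, -0.001]
wrist_force: [-5.7, 3.8, 1.3]
grip_width: 0.997
finger_force: 3.3
[154.2 212.2] [ 673.  -373.6  250. ] dir 258.8
[264.7 243.4] [725.7 -99.6 250. ] dir 133.4
```

```bash
python3 -m handwheel '[[0,-2,0,0,1],[0,-2,0,0,1]]'; python3 -m handwheel '[[0,-2,0,0,1],[0,-2,0,0,1]]'; python3 rod.py
```

```text
clock: 4.1
ee_pos: [635.2, -248.6, 226.6]
tool_rot: [-0.574, 0.819, 0.003, -0.002]
wrist_force: [-13.8, 7.0, 3.7]
grip_width: 1.002
finger_force: 7.7
clock: 4.27
ee_pos: [635.4, -248.8, 226.8]
tool_rot: [-0.574, 0.819, 0.004, -0.004]
wrist_force: [-22.7, 10.8, 6.1]
grip_width: 1.0
finger_force: 12.4
[154.1 212.3] [ 673.2 -373.7  250. ] dir 258.8
[264.7 243.4] [725.7 -99.6 250. ] dir 133.4
```

```bash
python3 -m handwheel '[[0,30,0,0,1],[0,60,-20,0,1],[-458,304,-40,41,1],[-458,304,-40,41,1],[-458,304,-40,41,1],[-458,304,-40,41,1],[-458,304,-40,41,1],[-458,304,-40,41,1],[-458,304,-40,41,1],[-458,304,-40,41,1],[-458,304,-40,41,1],[-458,304,-40,41,1],[-458,304,-40,41,1],[-458,304,-40,41,1],[-458,304,-40,41,1],[-458,304,-40,41,1],[-458,304,-10,41,1],[-458,304,-10,41,1],[-458,304,-10,41,1]]'; python3 rod.py
python3 - <<'E'
from h import *
import pickle
st=get_state();im=get_image("wrist");S=get_image("scene");pickle.dump((st,im,S),open("i1.pkl","wb"))
save(im,"e.png",None,1.25);print(st["ee_pos"],Ro.from_quat(st["tool_rot"]).as_matrix().round(3),im["tool_from_camera"],im["intrinsics"])
E
```

```text
clock: 5.9
ee_pos: [510.4, 283.8, 235.1]
tool_rot: [-0.25, 0.968, -0.001, -0.001]
wrist_force: [-0.7, -0.2, 0.2]
grip_width: 0.999
finger_force: 0.0
[192.4 192.1] [ 603.1 -304.7  250. ] dir 238.7
[154.6 212.4] [ 673.3 -372.4  250. ] dir 258.8
[264.7 243.5] [725.8 -99.7 250. ] dir 130.8
[511.152639   283.73607509 236.95296162] [[-0.875 -0.484  0.   ]
 [-0.484  0.875 -0.001]
 [ 0.    -0.001 -1.   ]] [[ 5.32729341e-05 -9.51631739e-01 -3.07240998e-01  8.01898127e+01]
 [ 9.99999754e-01 -1.64379401e-04  6.82531230e-04  4.21587617e-01]
 [-7.00022472e-04 -3.07240959e-01  9.51631496e-01 -1.35688903e+02]
 [ 0.00000000e+00  0.00000000e+00  0.00000000e+00  1.00000000e+00]] [[309.70691629   0.         320.99382297]
 [  0.         309.70691629 200.27107863]
 [  0.           0.           1.        ]]
```

View pics/e.png

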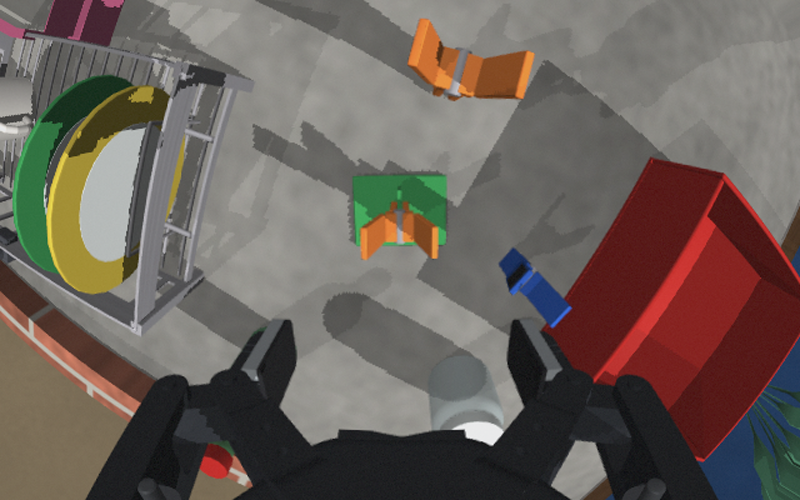

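Wrist view: the strip (354–447, 175–247) is square to the image, and the clip is centred between the fingers at column 400. The pivot bar runs (400,207)–(400,243), with handles at 362 and 438. The rod stayed at its stop (258.8°).

```bash
python3 - <<'E'
from h import *
import pickle
st,im,S=pickle.load(open("i1.pkl","rb"));Rw=Ro.from_quat(st["tool_rot"]).as_matrix()
def at(u,v,z):
    o,d=wray(im,st,u/1.25,v/1.25);p=o+d*(z-o[2])/d[2];return p.round(1),(Rw.T@(p-st["ee_pos"])).round(1)
for n,u,v,z in [("pivot a",400,207,57),("pivot b",400,243,57),("L top",364,258,111),("R top",436,258,111),("L top far",361,226,111),("R top far",438,226,111),("strip",354,175,6),("strip",446,175,6),("strip",356,246,6),("strip",447,246,6)]:print(n,*at(u,v,z))
E
```

```text
pivot a [497.3 275.5  57. ] [ 16.1  -0.4 180. ]
pivot b [524.7 290.6  57. ] [-15.1  -0.4 180. ]
L top [532.6 265.7 111. ] [-10.1 -26.1 126. ]
R top [507.6 310.8 111. ] [-10.1  25.5 125.9]
L top far [512.6 252.9 111. ] [ 13.6 -27.5 126. ]
R top far [486.6 300.1 111. ] [ 13.6  26.3 125.9]
strip [500.1 226.8   6. ] [ 37.2 -44.3 231. ]
strip [457.8 303.4   6. ] [ 37.2  43.3 230.9]
strip [562.2 261.    6. ] [-33.6 -44.4 231. ]
strip [518.3 340.3   6. ] [-33.6  46.3 230.9]
```

```bash
python3 -m handwheel '[[1,0,35,0,1],[1,0,70,0,1],[1,0,100,0,1],[1,0,120,0,1],[1,0,135,0,1],[1,0,145,0,1],[1,0,153,0,1],[1,0,153,0,1],[1,0,153,0,1]]' && python3 -m handwheel '[[0,0,0,0,0.6],[0,0,0,0,0.5],[0,0,0,0,0.4],[0,0,0,0,0.3],[0,0,0,0,0.2],[0,0,0,0,0],[0,0,0,0,0],[0,0,0,0,0],[0,0,0,0,0],[0,0,0,0,0],[0,0,0,0,0],[0,0,0,0,0]]'
python3 - <<'E'
from h import *
W=get_image("wrist");D=get_image("side")
a=cv2.resize(W["color"][:,:,::-1],(640,400));b=cv2.resize(D["color"][250:340,260:400,::-1],None,fx=2,fy=2,interpolation=cv2.INTER_CUBIC)
O=np.zeros((580,640,3),np.uint8);O[:400]=a;O[400:,:280]=b;cv2.imwrite("pics/f.png",O)
E
```

```text
clock: 6.8
ee_pos: [510.6, 283.9, 84.4]
tool_rot: [-0.25, 0.968, 0.0, 0.001]
wrist_force: [0.5, 0.7, 0.5]
grip_width: 1.0
finger_force: 0.0
clock: 7.8
ee_pos: [513.0, 283.9, 88.7]
tool_rot: [-0.25, 0.968, -0.0, 0.004]
wrist_force: [1.3, -4.2, 13.9]
grip_width: 0.343
finger_force: 57.1
```

View pics/f.png

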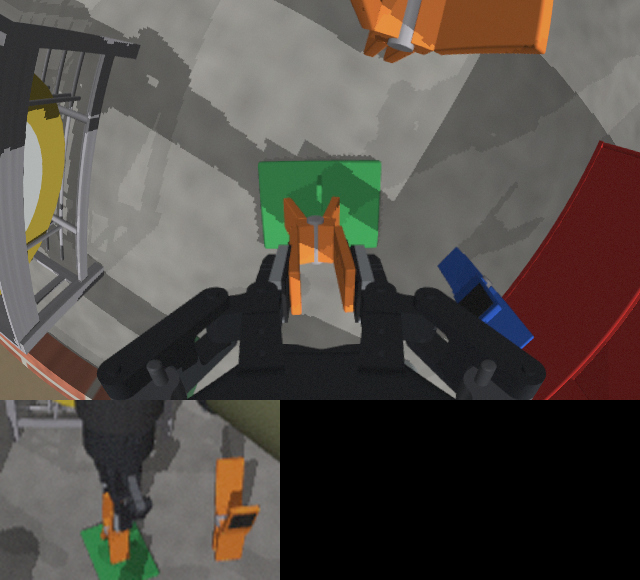

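Wrist view: both pads sit on the handles (columns about 290 and 350), the clip is squeezed to its stop (opening 0.343, about 29 mm) and its jaws straddle the blade at (319,185). Now I'll lift, turn and travel.

```bash
python3 -m handwheel '[[0,0,-8,0,0],[0,0,-20,0,0],[0,0,-40,0,0],[0,0,-70,0,0],[0,0,-100,0,0],[0,0,-130,0,0],[0,0,-160,0,0],[0,0,-190,0,0],[0,0,-216,0,0],[0,0,-216,0,0]]' && python3 -m handwheel '[[10,-18,0,-4,0],[27,-45,0,-9,0],[45,-75,0,-14,0],[63,-105,0,-19,0],[81,-135,0,-25,0],[99,-165,0,-31,0],[117,-195,0,-37,0],[135,-225,0,-43,0],[153,-255,0,-49,0],[171,-286,0,-55,0],[189,-316,0,-61,0],[203,-340,0,-66,0],[211,-355,0,-68.4,0],[211,-355,0,-68.4,0],[211,-355,0,-68.4,0],[211,-355,0,-68.4,0]]'
python3 - <<'E'
from h import *
import pickle
st=get_state();im=get_image("wrist");S=get_image("scene");D=get_image("side");pickle.dump((st,im,S,D),open("i2.pkl","wb"))
a=cv2.resize(im["color"][60:340,100:540,::-1],(800,509));cv2.imwrite("pics/g.png",a)
print(st["ee_pos"],Ro.from_quat(st["tool_rot"]).as_matrix().round(3))
E
```

```text
clock: 8.73
ee_pos: [511.2, 284.0, 306.7]
tool_rot: [-0.25, 0.968, 0.002, 0.005]
wrist_force: [-0.7, -0.7, 0.6]
grip_width: 0.333
finger_force: 59.4
clock: 10.07
ee_pos: [497.4, -128.5, 299.4]
tool_rot: [0.751, -0.66, -0.0, -0.0]
wrist_force: [0.3, 0.3, -1.0]
grip_width: 0.334
finger_force: 59.3
[ 497.35369371 -128.50609527  299.36167295] [[ 0.128 -0.992 -0.   ]
 [-0.992 -0.128  0.   ]
 [-0.     0.    -1.   ]]
```

View pics/g.png

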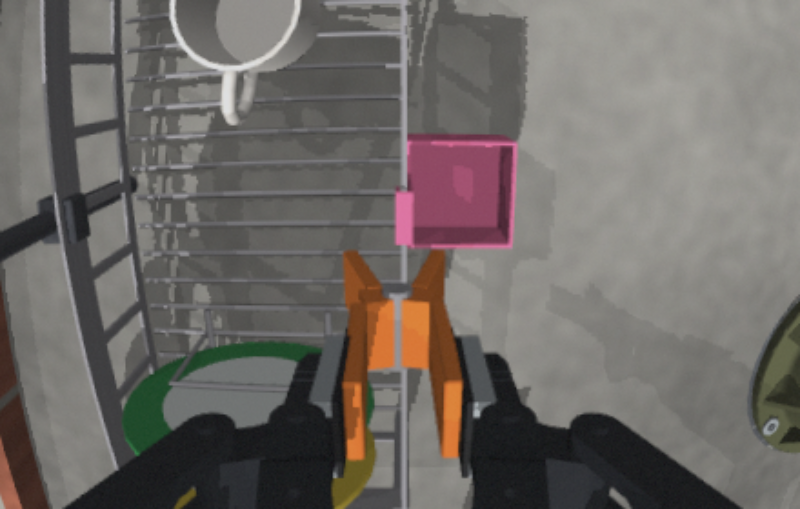

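Wrist crop: the rim runs straight down at column 404, the hook is at (396–413, 190–246), and the open jaw tips are at (352,252) and (437,252). The rim is parallel to the clip's pivot bar at columns 398–400. Measuring the offset.

```bash
python3 - <<'E'
from h import *
import pickle
st,im,S,D=pickle.load(open("i2.pkl","rb"));Rw=Ro.from_quat(st["tool_rot"]).as_matrix()
def at(u,v,z,full=False):
    if not full:u,v=100+u/1.8182,60+v/1.8182
    o,d=wray(im,st,u,v);p=o+d*(z-o[2])/d[2];return p.round(1),(Rw.T@(p-st["ee_pos"])).round(1)
for n,u,v,z in [("hook",396,191,132.5),("hook",413,191,132.5),("hook",396,246,132.5),("hook",413,246,132.5),("rim",405,30,130),("rim",405,500,130),("rim",404,100,130),("rim",404,270,130)]:print(n,*at(u,v,z))
h=cv2.cvtColor(im["color"],cv2.COLOR_RGB2HSV)
m=cv2.inRange(h,(150,70,60),(178,255,255));ys,xs=np.nonzero(m)
sel=xs<100+414/1.818;print("hook px",xs[sel].min(),xs[sel].max(),ys[sel].min(),ys[sel].max())
m=cv2.inRange(h,(5,150,70),(18,255,255));m[:190]=0;m[215:]=0
for r in range(194,208,3):
    x=np.nonzero(m[r])[0];print(r,x.min() if len(x) else 0,x.max() if len(x) else 0,x.tolist() if len(x)<24 else len(x))
for zt in(210,215,218,222,226):
    print(zt,at(344,253,zt)[1],at(446,253,zt)[1],at(357,253,zt)[1],at(432,253,zt)[1], "pivot",at(398,296,zt+50)[1],at(399,368,zt+50)[1])
c=cv2.resize(im["color"][180:225,280:360,::-1],None,fx=8,fy=8,interpolation=cv2.INTER_CUBIC)
s=cv2.resize(S["color"][130:210,235:325,::-1],None,fx=5,fy=5,interpolation=cv2.INTER_CUBIC)
O=np.zeros((600,760,3),np.uint8);O[:300,:640]=c[:300];
d=cv2.resize(D["color"][120:200,300:390,::-1],None,fx=3.5,fy=3.5,interpolation=cv2.INTER_CUBIC)
s=cv2.resize(S["color"][130:205,235:325,::-1],None,fx=4,fy=4,interpolation=cv2.INTER_CUBIC)
O[300:600,:360]=s;O[300:580,370:685]=d;cv2.imwrite("pics/i.png",O)
E
```

```text
hook [ 501.2 -145.9  132.5] [ 17.8  -1.6 166.9]
hook [ 492.  -147.1  132.5] [ 17.8   7.7 166.9]
hook [ 497.3 -114.7  132.5] [-13.7  -1.7 166.9]
hook [ 487.8 -115.9  132.5] [-13.7   7.9 166.9]
rim [ 507.5 -233.4  130. ] [105.4   3.3 169.3]
rim [467.4  73.6 130. ] [-204.2    3.9  169.4]
rim [ 503.2 -195.6  130. ] [ 67.4   2.8 169.3]
rim [ 490.8 -100.2  130. ] [-28.9   2.8 169.4]
hook px 64 327 134 230
194 0 0 []
197 0 0 []
200 289 343 [289, 290, 291, 292, 293, 294, 295, 296, 336, 337, 338, 339, 340, 341, 342, 343]
203 289 343 [289, 290, 291, 292, 293, 294, 295, 296, 297, 298, 299, 335, 336, 337, 338, 339, 340, 341, 342, 343]
206 289 343 24
210 [  7.  -22.8  89.4] [ 7.  20.1 89.4] [  7.  -17.3  89.4] [ 7.  14.2 89.4] pivot [ 7.8  0.3 39.4] [-19.9   0.5  39.4]
215 [  8.6 -22.2  84.4] [ 8.6 19.7 84.4] [  8.6 -16.9  84.4] [ 8.6 14.  84.4] pivot [ 9.8  0.3 34.4] [-17.    0.6  34.4]
218 [  9.5 -21.9  81.4] [ 9.5 19.5 81.4] [  9.5 -16.6  81.4] [ 9.5 13.8 81.4] pivot [11.1  0.3 31.4] [-15.3   0.6  31.4]
222 [ 10.8 -21.5  77.4] [10.8 19.1 77.4] [ 10.8 -16.3  77.4] [10.8 13.6 77.4] pivot [12.7  0.3 27.4] [-13.1   0.6  27.4]
226 [ 12.1 -21.1  73.4] [12.1 18.8 73.4] [ 12.1 -15.9  73.4] [12.1 13.3 73.4] pivot [14.3  0.4 23.4] [-10.8   0.6  23.4]
```

View pics/i.png

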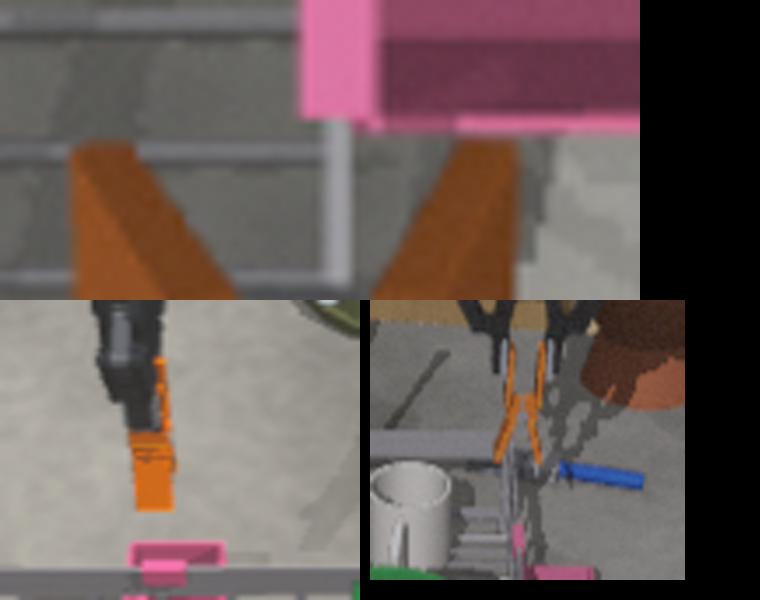

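```bash
python3 - <<'E'
from h import *
import pickle
np.set_printoptions(precision=1,suppress=True)
st,im,S,D=pickle.load(open("i2.pkl","rb"));Rw=Ro.from_quat(st["tool_rot"]).as_matrix()
tl=lambda p:Rw.T@(p-st["ee_pos"])
s=lambda u,v:ray(S,235+u/4,130+(v-300)/4); d=lambda u,v:ray(D,300+(u-370)/3.5,120+(v-300)/3.5)
p,e=tri(s(153,508),d(499,461));print("back tip",p,tl(p),e)
p,e=tri(s(153,508),d(495,459));print("back tip outer",p,tl(p),e)
p,e=tri(s(164,561),d(518,525));print("hook-ish",p,tl(p),e)
for u in(135,153,172):
    o,dd=s(u,508)
    q=o+dd*(220-o[2])/dd[2];print(u,tl(q))
for u in(142,164,186):
    o,dd=s(u,562);q=o+dd*(132.5-o[2])/dd[2];print("hook",u,q,tl(q))
E
python3 -m handwheel '[[2,4,10,0,0],[2,4,25,0,0],[2,4,40,0,0],[2,4,50,0,0],[2,4,50,0,0],[2,4,50,0,0]]'
python3 - <<'E'
from h import *
import pickle
st=get_state();im=get_image("wrist");S=get_image("scene");D=get_image("side");pickle.dump((st,im,S,D),open("i3.pkl","wb"))
a=cv2.resize(im["color"][130:280,230:410,::-1],None,fx=3,fy=3,interpolation=cv2.INTER_CUBIC)
d=cv2.resize(D["color"][140:215,310:375,::-1],None,fx=4,fy=4,interpolation=cv2.INTER_CUBIC)
s=cv2.resize(S["color"][155:205,250:310,::-1],None,fx=4,fy=4,interpolation=cv2.INTER_CUBIC)
O=np.zeros((520,800,3),np.uint8);O[:450,:540]=a;O[:300,540:800]=d;O[310:510,545:785]=s;cv2.imwrite("pics/j.png",O)
print(st["ee_pos"],st["clock"])
E
```

```text
back tip [ 515.5 -125.2  211.4] [ -0.9 -18.4  87.9] 1.830109980981448
back tip outer [ 518.5 -124.2  214.3] [ -1.6 -21.5  85. ] 2.8792585934016777
hook-ish [ 498.9 -128.9  140.6] [  0.6  -1.5 158.7] 4.943080074941548
135 [  9.9 -24.7  79.4]
153 [ -1.8 -24.7  79.4]
172 [-14.1 -24.8  79.4]
hook 142 [ 498.  -144.5  132.5] [ 16.    1.3 166.9]
hook 164 [ 496.2 -129.1  132.5] [  0.5   1.3 166.9]
hook 186 [ 494.3 -113.8  132.5] [-15.    1.2 166.9]
clock: 10.72
ee_pos: [493.6, -131.2, 249.4]
tool_rot: [0.751, -0.66, -0.0, 0.0]
wrist_force: [-0.1, -0.7, 0.6]
grip_width: 0.333
finger_force: 59.3
[ 493.63914388 -131.23730335  249.39106865] 10.7167
```

View pics/j.png

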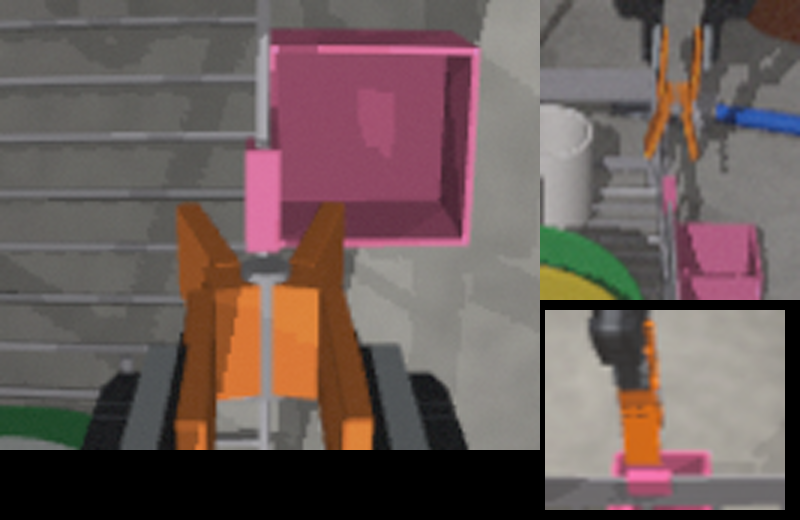

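```bash
python3 - <<'E'
from h import *
import pickle
np.set_printoptions(precision=1,suppress=True)
st,im,S,D=pickle.load(open("i3.pkl","rb"));Rw=Ro.from_quat(st["tool_rot"]).as_matrix()
tl=lambda p:Rw.T@(p-st["ee_pos"])
def w(u,v,dz):
    o,d=wray(im,st,230+u/3,130+v/3);z=st["ee_pos"][2]-dz;return tl(o+d*(z-o[2])/d[2])
H=250+0
for u,v in((246,151),(282,151),(246,250),(282,250)):print("hook",w(u,v,st["ee_pos"][2]-132.5))
for dz in(78,82,86):print(dz,"tips",w(177.5,205,dz),w(344.5,205,dz),"inner",w(198,205,dz),w(322,205,dz),"pivot",w(266,280,dz-50),w(266,400,dz-50))
s=lambda u,v:ray(S,250+(u-545)/4,155+(v-310)/4); d=lambda u,v:ray(D,310+(u-540)/4,140+v/4)
p,e=tri(s(642,465),d(650,156));print("back tip",p,tl(p),e)
for dz in(78,82,86):
  for u in(625,660):
    o,dd=s(u,465);z=st["ee_pos"][2]-dz;print("scene tip",dz,tl(o+dd*(z-o[2])/dd[2]))
for u in(628,671):
    o,dd=s(u,473);print("scene hook",tl(o+dd*(132.5-o[2])/dd[2]))
for u in (646,653,691,697):
    o,dd=d(u,157);print("side tip",u,tl(o+dd*(167-o[2])/dd[2]))
o,dd=d(671,178);print("side hook",tl(o+dd*(132.5-o[2])/dd[2]))
E
```

```text
hook [ 14.8  -6.  116.9]
hook [ 14.8   4.1 116.9]
hook [-14.8  -6.3 116.9]
hook [-14.8   4.2 116.9]
78 tips [ 11.2 -21.6  78. ] [11.2 18.8 78. ] inner [ 11.2 -16.6  78. ] [11.2 13.4 78. ] pivot [12.1  0.2 28. ] [-14.1   0.1  28. ]
82 tips [ 10. -22.  82.] [ 9.9 19.2 82. ] inner [ 10.  -16.9  82. ] [ 9.9 13.6 82. ] pivot [10.5  0.2 32. ] [-16.4   0.1  32. ]
86 tips [  8.7 -22.4  86. ] [ 8.7 19.5 86. ] inner [  8.7 -17.2  86. ] [ 8.7 13.8 86. ] pivot [ 8.8  0.1 36. ] [-18.6   0.1  36. ]
back tip [ 513.  -128.3  161.4] [ -0.5 -19.7  88. ] 0.7779255823320076
scene tip 78 [  9.3 -28.2  78. ]
scene tip 78 [-14.2 -28.4  78. ]
scene tip 82 [ 10. -25.  82.]
scene tip 82 [-13.7 -25.1  82. ]
scene tip 86 [ 10.6 -21.7  86. ]
scene tip 86 [-13.2 -21.9  86. ]
scene hook [ 12.9  -3.6 116.9]
scene hook [-17.3  -3.9 116.9]
side tip 646 [ -9.5 -22.9  82.4]
side tip 653 [ -9.4 -17.6  82.4]
side tip 691 [-9.1 11.4 82.4]
side tip 697 [-9.  15.9 82.4]
side hook [ 11.7  -1.5 116.9]
```

```bash
python3 -m handwheel '[[1,0.5,8,0,0],[1,0.5,16,0,0],[1,0.5,24,0,0],[1,0.5,32,0,0],[1,0.5,39,0,0],[1,0.5,45,0,0],[1,0.5,50,0,0],[1,0.5,54,0,0],[1,0.5,54,0,0],[1,0.5,54,0,0],[1,0.5,54,0,0]]'
python3 - <<'E'
from h import *
import pickle
st=get_state();im=get_image("wrist");S=get_image("scene");D=get_image("side");pickle.dump((st,im,S,D),open("i4.pkl","wb"))
a=cv2.resize(im["color"][130:280,230:410,::-1],None,fx=2.6,fy=2.6,interpolation=cv2.INTER_CUBIC)
d=cv2.resize(D["color"][150:215,315:375,::-1],None,fx=5,fy=5,interpolation=cv2.INTER_CUBIC)
s=cv2.resize(S["color"][155:215,250:310,::-1],None,fx=4,fy=4,interpolation=cv2.INTER_CUBIC)
O=np.zeros((600,780,3),np.uint8);O[:390,:468]=a;O[:325,475:775]=d;O[330:570,490:730]=s;cv2.imwrite("pics/k.png",O)
print(st["ee_pos"],st["clock"],st["wrist_force"])
E
```

```text
clock: 11.78
ee_pos: [493.5, -132.7, 195.8]
tool_rot: [0.751, -0.66, 0.0, -0.0]
wrist_force: [0.3, -0.2, -1.1]
grip_width: 0.334
finger_force: 59.3
[ 493.50084341 -132.6534629   195.80532613] 11.7833 [ 0.32141382 -0.19275151 -1.14981172]
```

View pics/k.png

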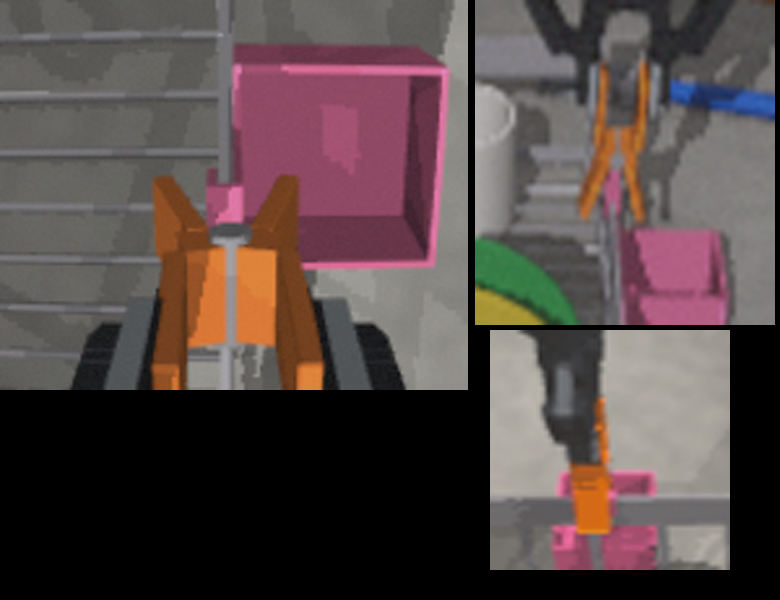

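```bash
python3 - <<'E'
from h import *
import pickle
np.set_printoptions(precision=1,suppress=True)
st,im,S,D=pickle.load(open("i4.pkl","rb"));Rw=Ro.from_quat(st["tool_rot"]).as_matrix();E=st["ee_pos"]
tl=lambda p:Rw.T@(p-E)
s=lambda u,v:ray(S,250+(u-490)/4,155+(v-330)/4); d=lambda u,v:ray(D,315+(u-475)/5,150+v/5)
def yp(r,y):
    o,dd=tl(r[0]),Rw.T@r[1];p=o+dd*(y-o[1])/dd[1];return p
def xp(r,x):
    o,dd=tl(r[0]),Rw.T@r[1];return o+dd*(x-o[0])/dd[0]
for u in(576,592.5,610):p=yp(s(u,533),-20);print("scene back tip",p,"z",E[2]-p[2])
for u in(520,680):p=yp(s(u,497),-1.5);print("rim top",p,"z",E[2]-p[2])
for u,v in((582,217),(590,219),(636,219),(643,220)):p=xp(d(u,v),-12);print("side tip",p,"z",E[2]-p[2])
for u,v in((612,198),):p=xp(d(u,v),-15);print("side hook near",p,"z",E[2]-p[2])
def w(u,v,z):
    o,d=wray(im,st,230+u/2.6,130+v/2.6);return tl(o+d*(z-o[2])/d[2])
print("hook",w(207,172,132.5),w(243,172,132.5))
for z in(112,116):print("tips",w(153,178,z),w(299,178,z),w(172,178,z),w(278,178,z))
# reference: original hook corners from i3 in world
print("rim col",w(224,100,130),w(224,20,130))
E
python3 rod.py
```

```text
scene back tip [ 10.8 -20.   88.5] z 107.32213442023757
scene back tip [ -0.9 -20.   88.6] z 107.22691157955612
scene back tip [-13.3 -20.   88.7] z 107.12588111745592
rim top [49.9 -1.5 70.4] z 125.38244786541335
rim top [-63.3  -1.5  71.3] z 124.53014789040569
side tip [-12.  -21.8  81.8] z 113.98624622245015
side tip [-12.  -16.7  83.3] z 112.4684432819333
side tip [-12.   12.1  83.1] z 112.75520484072305
side tip [-12.   16.5  83.8] z 112.01448399994374
side hook near [-15.   -3.8  64.7] z 131.1302132153937
hook [17.4 -6.1 63.3] [17.4  3.2 63.3]
tips [  9.3 -22.4  83.8] [ 9.3 19.4 83.8] [  9.3 -17.   83.8] [ 9.3 13.4 83.8]
tips [ 10.5 -22.   79.8] [10.5 19.1 79.8] [ 10.5 -16.6  79.8] [10.5 13.2 79.8]
rim col [35.9 -1.7 65.8] [56.5 -1.6 65.8]
[193.  192.4] [ 604.  -302.8  250. ] dir 238.6
[154.7 212.3] [ 673.1 -372.2  250. ] dir 258.8
[264.7 243.4] [725.7 -99.6 250. ] dir 133.4
```

```bash
python3 - <<'E'
from h import *
import pickle
np.set_printoptions(precision=1,suppress=True)
for f in("i2","i3","i4"):
    st,im=pickle.load(open(f+".pkl","rb"))[:2];Rw=Ro.from_quat(st["tool_rot"]).as_matrix()
    h=cv2.cvtColor(im["color"],cv2.COLOR_RGB2HSV)
    P={}
    for r in range(150,222):
        x=[c for c in range(305,326) if 155<=h[r,c,0]<=178 and h[r,c,1]>70]
        if x:P[r]=(x[0],x[-1],int(h[r,min(x[len(x)//2],320),2]))
    k=sorted(P);print(f,[(r,)+P[r] for r in k][::1][:70])
    for r in range(160,200,1) if f=="i4" else []:
        o,d=wray(im,st,316,r);p=o+d*(132.5-o[2])/d[2]
        if r in(194,196,198,200) or r%6==0:print(r,Rw.T@(p-st["ee_pos"]),p)
E
```

```text
i2 [(150, 324, 325, 122), (151, 324, 325, 118), (152, 324, 325, 120), (153, 324, 325, 121), (154, 324, 325, 127), (155, 324, 325, 123), (156, 324, 325, 125), (157, 324, 325, 127), (158, 324, 325, 127), (159, 324, 325, 127), (160, 324, 325, 127), (161, 324, 325, 124), (162, 324, 325, 108), (163, 318, 325, 110), (164, 318, 325, 124), (165, 318, 325, 170), (166, 317, 325, 207), (167, 317, 325, 221), (168, 317, 325, 220), (169, 317, 325, 221), (170, 317, 325, 221), (171, 317, 325, 219), (172, 317, 325, 220), (173, 317, 325, 221), (174, 317, 325, 221), (175, 317, 325, 221), (176, 317, 325, 220), (177, 317, 325, 220), (178, 317, 325, 220), (179, 317, 325, 220), (180, 317, 325, 221), (181, 317, 325, 220), (182, 317, 325, 220), (183, 317, 325, 220), (184, 317, 325, 220), (185, 317, 325, 220), (186, 317, 325, 220), (187, 317, 325, 220), (188, 317, 325, 220), (189, 317, 325, 221), (190, 317, 325, 221), (191, 317, 325, 220), (192, 317, 325, 220), (193, 317, 325, 221), (194, 318, 325, 196), (195, 324, 325, 125), (196, 324, 325, 125)]
i3 [(150, 320, 325, 205), (151, 320, 325, 205), (152, 320, 325
[... 2519 characters left out ...]
3, 309, 325, 177), (204, 309, 325, 182), (205, 309, 325, 181), (206, 309, 325, 180), (207, 309, 325, 181), (208, 309, 325, 180), (209, 309, 325, 181), (210, 309, 325, 204), (211, 309, 325, 221), (212, 309, 325, 219), (213, 309, 325, 219), (214, 309, 325, 218), (215, 309, 325, 163), (216, 310, 325, 126)]
162 [40.7 -1.7 63.3] [ 500.5 -172.9  132.5]
168 [36.7 -1.7 63.3] [ 500.  -168.9  132.5]
174 [32.7 -1.7 63.3] [ 499.5 -164.9  132.5]
180 [28.6 -1.8 63.3] [ 499.  -160.8  132.5]
186 [24.5 -1.8 63.3] [ 498.4 -156.7  132.5]
192 [20.3 -1.8 63.3] [ 497.9 -152.6  132.5]
194 [18.9 -1.8 63.3] [ 497.8 -151.2  132.5]
196 [17.5 -1.8 63.3] [ 497.6 -149.8  132.5]
198 [16.1 -1.8 63.3] [ 497.4 -148.4  132.5]
```

The jaws straddle the hook and rim: about 15 mm inner clearance each side of centre, tips about 17 mm below the rim top, within about 2 mm of the tab's centre. There is no contact force, the scoop still hangs, and the rod is at its stop.

```bash
python3 -c "
from rig import hand_in
print(hand_in())"
```

```text
the job is handed in; nothing more can be done
None
```

I handed the job in at about 12 s of robot time, with no verdict returned: the drying arm is at its right-hand stop, and the gripper holds the orange clip wide open astride the scoop's hook and the rim, centred on the tab to about 2 mm and with its tips about 17 mm below the rim's top, touching neither, while the scoop still hangs.

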